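# Set a lens stage to its index, backlash taken up

## Task

On the longer of the two screw-driven stages, the one carrying the lens, set the carriage's pointer to the metal blade of the index block, using only the knob. The drive has play, so first turn the knob clockwise until the pointer has run about 15 mm past the blade, then turn it anticlockwise until the pointer has come back level with the blade, finishing with an anticlockwise turn, and let go of the knob. Do not push the carriage by hand, and leave the short stage alone.

Things in the scene. Friction and masses are not known exactly. Their poses are not given: they have to be found in the camera images.
- knob_grip (a point): Grip point on the vertical axis of the long stage's knob, 107 mm above the table: an aluminium bar 52 mm long (point x axis, level), 16 wide (y), 40 tall, top 16 mm above this point, on a round skirt 52 mm across whose top is 22 mm below it; a 70 x 72 mm gear housing lies 35 mm below. At the start the bar is within 7 degrees of the rail's line. Turns with about 0.15 N m, stays where left.
- knob (a joint): Play in rad: how far the knob is turned clockwise (from above) relative to the screw, -0.12 to +0.12; within it the carriage does not follow. At +0.12 the knob drives the screw clockwise and the carriage goes away from the knob, 40 mm per rad; at -0.12 it drives it back. At most 1.3 rad of turning one way is needed: one grasp.
- carriage: Carriage of the long stage, an aluminium saddle 64 mm long with a black lens holder 54 mm across, top 143 mm above the table. Origin: tip of the bright metal pointer on its left side (seen from the knob), 50 mm above the table. x axis: along the rail, away from the knob. It starts 145 mm from the knob axis along the rail and can go 68 mm further.
- index: Black index block, fixed beside the long stage's rail, 26 x 22 mm, with an upright metal blade 4 mm thick, 32 mm long across the rail. Origin: the blade's end next to the pointer, 50 mm above the table. x axis: along the rail, away from the knob. At the start it stands 13 to 26 mm farther from the knob than the pointer.
- short_stage: The short stage, to be left alone: base 220 mm long (the long stage's is 340), an identical knob, an empty flat carriage. Origin: on the table under its knob's axis; x axis along its rail, which reaches 180 mm from there. Its knob's top is 123 mm above the table.

How it is judged:
On the way:
1. the pointer has been run past the index blade, by at least 9 mm (x of carriage in the frame of index above 0.009 m), for 0.1 s.
At the end, for the whole second after the job is handed in: The long stage's pointer stands within 8 mm of the index blade along the rail, at rest, with the knob's play taken up on the anticlockwise side (joint below -0.05 rad) and the knob released (x of carriage in the frame of index between -0.008 and 0.008 m and value of joint knob below -0.05 rad and linear speed of carriage below 0.01 m/s); the robot touches nothing.
It fails at once if the carriage is pushed directly (contact force between carriage and anything else above 3 N).
It fails at once if the short stage or its knob is touched (contact force between short_stage and anything else above 3 N).
It also fails if it takes over 32 s, if anything falls off the work surface, if the arm or the gripper's body presses on something with over 40 N, if the wrist force passes 120 N, or if a joint passes its speed limit or range.

## Robot

A 6-joint arm with a two-finger parallel gripper is mounted at the origin on the work surface. World frame = base frame: x ahead of the robot, y to its left, z up, the work surface at z = 0. Lengths are in m, angles in rad, forces in N, time in s.
With the tool pointing down it reaches from about 0.25 to 0.85 m from the base axis. Payload 12.5 kg.
Tool frame: the origin (TCP) lies between the finger pads; the fingertips stand 19 mm ahead of it and the grasp point (between the pads) is the TCP; z points along the fingers, y is the direction in which the jaws open and shut (so a half turn about z gives the same grasp; the last joint's range is limited). The gripper opens to 93 mm and grips with 3 to 60 N. Pads are 15 mm wide; open, the fingers measure 128 mm over their backs; the gripper's body (75 mm by 188 mm) begins 65 mm behind the grasp point.
Start: joints at [1.197, 0.351, 1.652, -0, 1.139, -0.085], TCP at [0.157, 0.527, 0.238] pointing down, gripper open.
Joint ranges: [-2.75, 2.75], [-0.79, 2.1], [0.01, 2.65], [-1.57, 4.71], [0.07, 3.14], [-2.87, 2.87]. Speed limits (rad/s): [2.22, 2.22, 2.79, 3.14, 3.14, 3.14].

## Interface

Orientations are given as a unit quaternion [x, y, z, w].
In Python, from workcell import r gives the robot as it stands. Calls block until the motion is done:
- r.move_pose(position, orientation): joint-space move of the TCP to a pose.
- r.line_to(position, attitude=None, v=0.15, stop_force=None): straight line of the TCP; attitude=None keeps the orientation; v is the mean speed in m/s. With stop_force (N) it stops when the force on the tool has changed by that much, and returns True; else False.
- r.movej(angles): joint-space move.
- r.set_gripper(opening): opening from 0.0 (shut) to 1.0 (fully open); the grip force is fixed at half the most; returns when the fingers have stopped.
- r.sleep(seconds).
- r.inverse_kinematics(position, orientation): joint angles nearest the present ones, or None.
- r.observe(): the state.
- r.get_image(name): name is "side" or "top" or "wrist"; returns the picture (420x560x3 uint8, red, green, blue); there is no depth.
- r.get_calibration(name): a dict with "intrinsics" (3x3 intrinsics, pixels), "R" (3x3) and "t" (3): a world point X has camera coordinates R X + t; the wrist camera has in their place "hand_eye" (4x4, takes a point from camera to tool coordinates, whose origin is the TCP and whose axes are the flange's). Camera axes: x right, y down, z forward; pixel columns grow to the right and rows downward; lengths in m; the calibration is good to about 2 mm. The wrist camera is an equidistant fisheye: a pixel r from the principal point sees the ray r / f radians off the axis. A picture is of the moment at which its call begins: read the wrist's pose just before it. get_calibration takes no time and is no camera call.
A pose or a line that the arm cannot do raises r.PlanningError and nothing moves.
- r.close_job(): hands the job in, once; it reports no verdict.
The state is a dict: "time": time; "joint_positions": joint angles; "qvel": joint speeds; "tau": joint torques, N m; "position": TCP position; "eef_rot": TCP orientation; "force": force on the tool from outside, world axes, zero at the start; "moment": the same for the moment, N m; "width": opening from 0.0 (shut) to 1.0 (fully open).
Only numpy, scipy, OpenCV 4.12 (cv2) and the standard library are available. Lean on these libraries where they do the work, as an engineer would, in place of code of your own. Each camera call takes 0.05 s, during which the arm holds its last target. There are 200 camera calls.

## Working session

There is one attempt and no reset: what is moved stays moved. The work goes in short steps, each a Python script; the robot and the scene stay as the last script left them, time stands still between calls to the robot, and variables do not carry over. Pictures are saved under pics/ and viewed, about 8 in all and at most 12, crops included, and the job is handed in when it is done.

```bash
ls; mkdir -p pics; python3 - <<'E'
from workcell import r
import cv2,numpy as np
for n in("top","side"):
    cv2.imwrite(f"pics/{n}0.png",r.get_image(n)[:,:,::-1]); c=r.get_calibration(n); print(n,{k:np.round(v,4).tolist() for k,v in c.items()})
c=r.get_calibration("wrist");print(c)
o=r.observe();print(o)
E
```

```text
pics
top {'intrinsics': [[385.8804, 0.0, 277.7494], [0.0, 385.8804, 208.9357], [0.0, 0.0, 1.0]], 'R': [[0.0024, -0.9998, 0.0205], [-0.9903, -0.0052, -0.1392], [0.1393, -0.0199, -0.9901]], 't': [0.0258, 0.6255, 0.8758]}
side {'intrinsics': [[494.5357, 0.0, 286.6416], [0.0, 494.5357, 209.9521], [0.0, 0.0, 1.0]], 'R': [[0.865, -0.5017, 0.0043], [-0.2496, -0.4377, -0.8638], [0.4353, 0.7461, -0.5038]], 't': [-0.5168, 0.2549, 0.7574]}
{'intrinsics': array([[325.1922621 ,   0.        , 278.57909403],
       [  0.        , 325.1922621 , 210.16791738],
       [  0.        ,   0.        ,   1.        ]]), 'hand_eye': array([[-6.94478769e-04, -9.65831728e-01, -2.59169039e-01,
         7.10999209e-02],
       [ 9.99999579e-01, -8.26089205e-04,  3.98908328e-04,
         1.71647408e-03],
       [-5.99375065e-04, -2.59168653e-01,  9.65831895e-01,
        -1.46057880e-01],
       [ 0.00000000e+00,  0.00000000e+00,  0.00000000e+00,
         1.00000000e+00]])}
{'time': 0.1, 'joint_positions': array([ 1.19739151e+00,  3.51174208e-01,  1.65234425e+00,  1.25588190e-05,
        1.13912219e+00, -8.45918686e-02]), 'qvel': array([ 0.00069479,  0.00046123, -0.00045181,  0.00050383, -0.00031475,
        0.00023772]), 'tau': array([ 1.94489226e-04, -4.98031318e+01, -2.85705167e+01,  7.00514554e-02,
        2.38972268e-02, -3.44243256e-05]), 'position': array([0.15651043, 0.52695948, 0.23716574]), 'eef_rot': array([ 1.43907689e-01,  9.89590977e-01, -5.09023774e-04, -1.24501689e-04]), 'force': array([ 0.19983478, -0.04437373,  0.55544238]), 'moment': array([ 0.01323862, -0.01539845, -0.066151  ]), 'width': 0.9993539584155314}
```

View pics/top0.png

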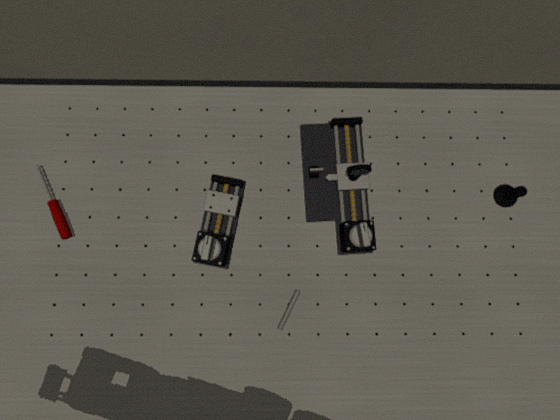

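View pics/side0.png

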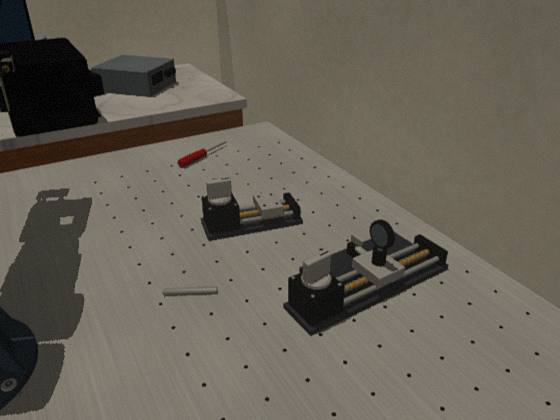

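The top view shows the long stage at right: knob about (360,235), pointer about (331,177), index about (316,171). The short stage's knob is at (208,248). I'll enlarge the long stage in both views.

```bash
python3 - <<'E'
import cv2,numpy as np
a=cv2.imread("pics/top0.png")[112:262,295:385]; b=cv2.imread("pics/side0.png")[210:335,280:455]
a=cv2.resize(a,None,fx=4,fy=4,interpolation=cv2.INTER_CUBIC)
b=cv2.resize(b,None,fx=2.5,fy=2.5,interpolation=cv2.INTER_CUBIC)
o=np.zeros((600,800,3),np.uint8);o[:600,:360]=a;o[:b.shape[0],362:362+b.shape[1]]=b[:,:438]
cv2.imwrite("pics/z1.png",cv2.convertScaleAbs(o,alpha=1.6))
E
```

```text
(no output)
```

View pics/z1.png

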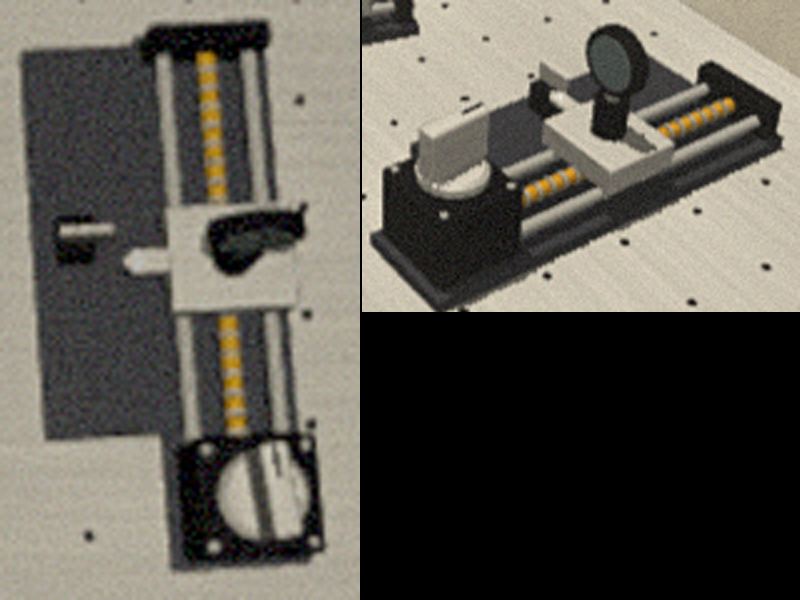

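```bash
cat > h.py <<'E'
import numpy as np,cv2
from workcell import r
from scipy.spatial.transform import Rotation as Ro
def back(n,uv,z):
    c=r.get_calibration(n);R,t=np.array(c["R"]),np.array(c["t"])
    d=R.T@np.linalg.solve(c["intrinsics"],[*uv,1.]);C=-R.T@t
    return C+d*(z-C[2])/d[2]
def proj(n,X):
    c=r.get_calibration(n);p=c["intrinsics"]@(c["R"]@np.array(X)+c["t"]);return p[:2]/p[2]
def quat(yaw): # tool down, tool y axis (jaw) at yaw+90deg => tool x along yaw
    x=np.array([np.cos(yaw),np.sin(yaw),0]);z=np.array([0,0,-1.]);return Ro.from_matrix(np.c_[x,np.cross(z,x),z]).as_quat()
E
python3 - <<'E'
from h import *
T=lambda x,y,z:back("top",(295+x/4,112+y/4),z)
S=lambda x,y,z:back("side",(280+(x-362)/2.5,210+y/2.5),z)
P=T(124,262,.05);B=T(113,229,.05);K=T(264,493,.085)
print("tip",P,"blade",B,"knob",K)
a=T(206,55,.05);b=T(236,430,.05);d=(a-b)/np.linalg.norm(a-b);yaw=np.arctan2(d[1],d[0]);print("yaw",yaw)
for q,w in(((160,60),(190,430)),((248,55),(278,430)),((22,50),(44,438))):
  a,b=T(*q,.05),T(*w,.05);print(np.arctan2(*(a-b)[1::-1]))
for n,X in(("tip-K",P-K),("B-P",B-P)):print(n,X@d,X@[-d[1],d[0],0])
print("side knob skirt",S(452,172,.085),"bar top corners",[S(*q,.123) for q in((419,131),(488,103))])
print("base near corner",S(440,300,0.01),T(172,570,.0),T(325,550,.0))
for g in (0,np.pi):
  print(r.inverse_kinematics([K[0],K[1],.107],quat(yaw+g)))
E
```

```text
tip [ 0.70126552 -0.08722171  0.05      ] blade [ 0.72149761 -0.08089195  0.05      ] knob [ 0.56046302 -0.15942656  0.085     ]
yaw 0.05460699568436693
0.05980363604793057
0.05083822020618591
0.04867452411753734
tip-K 0.14453355316399757 0.06441223622393144
B-P 0.020547412713281647 0.005216060197314334
side knob skirt [ 0.55699628 -0.1675433   0.085     ] bar top corners [array([ 0.53420053, -0.16069628,  0.123     ]), array([ 0.59142853, -0.15681695,  0.123     ])]
base near corner [ 0.52884202 -0.20070961  0.01      ] [ 0.5189818  -0.12134961  0.        ] [ 0.53153513 -0.21648634  0.        ]
[-3.57021414e-01  5.69457965e-01  1.67062958e+00 -4.44089210e-16
  9.01505112e-01  1.15916792e+00]
[-3.57021414e-01  5.69457965e-01  1.67062958e+00 -4.44089210e-16
  9.01505112e-01 -1.98242474e+00]
```

Tip-to-knob distance is 144.5 mm against the given 145, and the blade is about 20.5 mm ahead of the tip, so the measurements agree. The side view puts the knob's y 8 mm off the top view's, so I'll hover and check with the wrist camera.

```bash
python3 - <<'E'
from h import *
r.move_pose([.559,-.162,.20],quat(.055))
o=r.observe();print(o["time"],o["position"],o["eef_rot"],o["joint_positions"])
im=r.get_image("wrist")[:,:,::-1];cv2.imwrite("pics/w1.png",im)
cv2.imwrite("pics/w1v.png",cv2.convertScaleAbs(cv2.resize(im,(800,600),interpolation=cv2.INTER_CUBIC),alpha=1.5))
c=r.get_calibration("wrist");H=c["hand_eye"];M=np.eye(4);M[:3,:3]=Ro.from_quat(o["eef_rot"]).as_matrix();M[:3,3]=o["position"]
W=np.linalg.inv(M@H)
for X in([.559,-.162,.085],[.559,-.162,.123],[.7015,-.087,.05],[.7215,-.081,.05]):
  p=(W@[*X,1])[:3];th=np.arctan2(np.hypot(*p[:2]),p[2]);k=325.19*th/np.hypot(*p[:2]);print(X,(278.58+k*p[0])*800/560,(210.17+k*p[1])*800/560)
E
```

```text
2.9167 [ 0.55918244 -0.16132194  0.20003879] [ 9.99603533e-01  2.81562450e-02  2.92883566e-05 -3.57254792e-05] [-3.60892827e-01  4.48317919e-01  1.60513371e+00  9.97232793e-05
  1.08811393e+00  1.15353728e+00]
[0.559, -0.162, 0.085] 401.88162693519286 305.36026942295854
[0.559, -0.162, 0.123] 402.45058236608764 325.5922734583561
[0.7015, -0.087, 0.05] 296.7683276028438 69.31997377360948
[0.7215, -0.081, 0.05] 290.02621098698387 40.76945322251809
```

View pics/w1v.png

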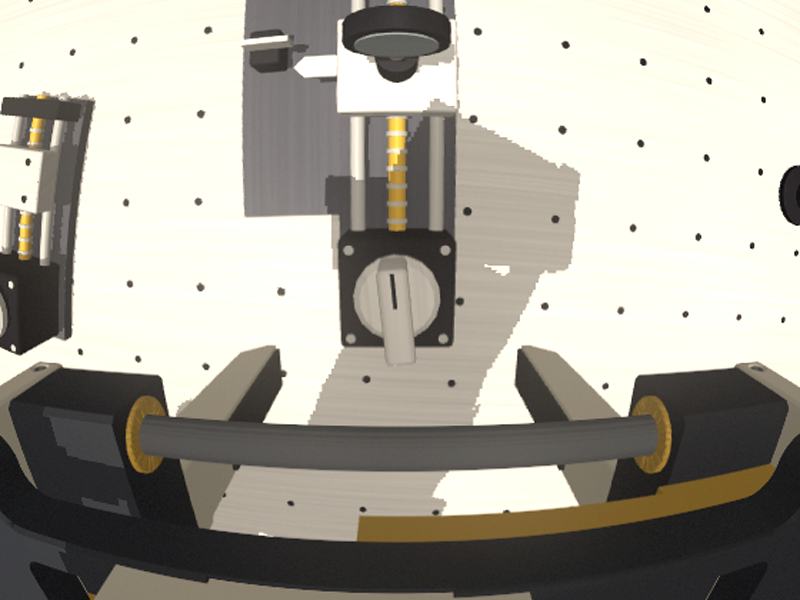

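The wrist picture shows the pointer tip at (294,67) and the blade end at (292,40), both within 3 px of prediction. The skirt centre is at (397,298), and the bar top runs from (392,264) to (400,363). I'll back-project these to get the bar's pose.

```bash
cat >> h.py <<'E'
def wback(o,uv,z,s=560/800):
    c=r.get_calibration("wrist");H=c["hand_eye"];f=c["intrinsics"][0,0]
    q=np.array(uv)*s-c["intrinsics"][:2,2];rr=np.hypot(*q);th=rr/f
    d=np.r_[np.sin(th)*q/rr,np.cos(th)]
    M=np.eye(4);M[:3,:3]=Ro.from_quat(o["eef_rot"]).as_matrix();M[:3,3]=o["position"];M=M@H
    d=M[:3,:3]@d;return M[:3,3]+d*(z-M[2,3])/d[2]
E
python3 - <<'E'
from h import *
o=r.observe()
K=wback(o,(397,298),.085);print("skirt",K,wback(o,(354,298),.085),wback(o,(440,298),.085))
for l in(((379,262),(386,365)),((407,262),(415,362))):
  b,a=[wback(o,q,.123) for q in l];d=b-a;print(a,b,np.hypot(*d[:2]),np.arctan2(d[1],d[0]))
P=wback(o,(294,67),.05);B=wback(o,(292,40),.05)
u=np.array([np.cos(.053),np.sin(.053),0])
print("P",P,"B",B,(B-P)@u,(P-K)@u)
a,b=wback(o,(397,225),.05),wback(o,(397,130),.05);print(np.arctan2(*(b-a)[1::-1]))
E
```

```text
skirt [ 0.56326044 -0.15895364  0.085     ] [ 0.56187025 -0.13392898  0.085     ] [ 0.56465767 -0.18396597  0.085     ]
[ 0.53694005 -0.15476484  0.123     ] [ 0.59085449 -0.14873419  0.123     ] 0.05425067540474057 0.11139289796645874
[ 0.53946354 -0.16970851  0.123     ] [ 0.59160549 -0.16236948  0.123     ] 0.05265590642236832 0.13983236357670725
P [ 0.70312285 -0.08510803  0.05      ] B [ 0.72200224 -0.08233402  0.05      ] 0.018999834231050488 0.14357799972453983
0.055358653063242114
```

Knob centre is about (0.563, -0.159), with the bar at yaw 0.12. The blade is 19–20.5 mm ahead of the pointer. Next I grasp the bar and turn it clockwise.

```bash
python3 - <<'E'
from h import *
K=[.5630,-.1590];y=.122
r.move_pose([*K,.15],quat(y))
r.line_to([*K,.110],v=.08,stop_force=8)
o=r.observe();print(o["time"],o["position"],o["force"])
r.set_gripper(0.0)
o=r.observe();print(o["time"],o["position"],o["force"],o["moment"],o["width"]*93)
r.move_pose([*K,.110],quat(y-.95))
o=r.observe();print(o["time"],o["position"],o["force"],o["moment"],o["joint_positions"][5])
np.save("o2.npy",o,allow_pickle=True)
t=r.get_image("top")[:,:,::-1];w=r.get_image("wrist")[:,:,::-1]
cv2.imwrite("pics/t2.png",t);cv2.imwrite("pics/w2.png",w)
a=cv2.resize(t[112:262,295:385],None,fx=4,fy=4,interpolation=cv2.INTER_CUBIC)
c=np.zeros((600,800,3),np.uint8);c[:,:360]=a;c[:330,360:]=cv2.resize(w,(440,330));cv2.imwrite("pics/v2.png",cv2.convertScaleAbs(c,alpha=1.5))
print(r.observe()["time"])
E
```

```text
3.9333 [ 0.5631019  -0.1590504   0.11002199] [ 0.47433842  0.23082472 -0.2599564 ]
5.1083 [ 0.56307566 -0.15963765  0.11008877] [-0.03226938 -5.14852108  0.25945105] [-1.03098812  0.16653536  0.03890037] 15.827860396264045
6.0167 [ 0.56240546 -0.16136374  0.11006917] [ -5.32606381 -16.58291065   0.18538935] [-3.11112717  1.15700174  0.05630249] 2.0440176609537266
6.1167
```

View pics/v2.png

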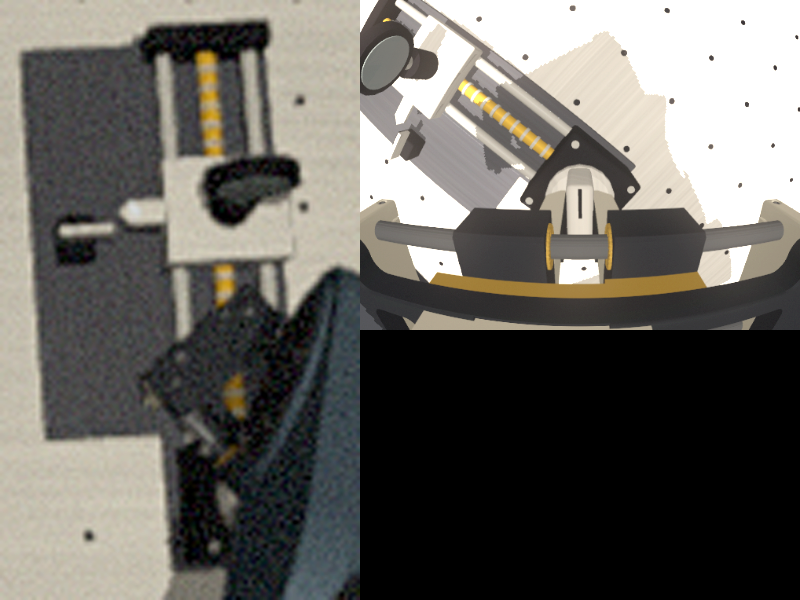

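The top view gives tip at (120,212) and blade at (113,229) in the crop, so the pointer is about 10 mm past. The side load of 17 N means the true axis lies a few mm towards -y. I'll shift the target there, turn a further 0.11 rad, and measure with the top camera.

```bash
cat >> h.py <<'E'
up=lambda im:cv2.resize(im[112:262,295:385],None,fx=4,fy=4,interpolation=cv2.INTER_CUBIC)
REF=up(cv2.imread("pics/top0.png"));TPL=REF[240:285,112:160]; TIP0=(124,262);BL=(113,229)
def gap():  # pointer minus blade along rail, mm (match of pointer patch in top view)
    m=cv2.matchTemplate(up(r.get_image("top")[:,:,::-1].copy())[120:300,90:190],TPL,cv2.TM_CCOEFF_NORMED)
    _,s,_,l=cv2.minMaxLoc(m);p=(l[0]+90-112+TIP0[0],l[1]+120-240+TIP0[1])
    T=lambda q:back("top",(295+q[0]/4,112+q[1]/4),.05)
    return 1e3*(T(p)-T(BL))@[np.cos(.055),np.sin(.055),0],s,p
E
python3 - <<'E'
from h import *
K=[.5618,-.1640];y=.122
print(gap())
r.move_pose([*K,.110],quat(y-1.06));r.sleep(.3)
o=r.observe();print(o["time"],o["position"],o["force"],o["moment"],o["width"]*93)
print(gap());r.sleep(.1)
E
```

```text
(np.float64(9.596977124322645), 0.963269054889679, (122, 213))
6.7167 [ 0.56212761 -0.16271193  0.1101213 ] [1.65811932 7.05609902 2.36539355] [ 1.32710803 -0.24334923 -0.01212134] 15.438689640338685
(np.float64(15.181771640902358), 0.9733871817588806, (121, 204))
```

15.2 mm past, with low side load. Now back anticlockwise in two steps.

```bash
python3 - <<'E'
from h import *
K=[.5620,-.1625];y=.122-1.06+.53
r.move_pose([*K,.110],quat(y));r.sleep(.3)
g,s,p=gap();print(g,s,p)
dy=np.clip(g/40,0,.25);y+=dy
if dy>.01: r.move_pose([*K,.110],quat(y));r.sleep(.3)
o=r.observe();print(o["time"],y,o["position"],o["force"],o["moment"]);print(gap())
im=r.get_image("top")[:,:,::-1].copy();cv2.imwrite("pics/v3.png",cv2.convertScaleAbs(up(im),alpha=1.5))
E
```

```text
2.818568237321804 0.9627187848091125 (122, 224)
8.3333 -0.33753579406695494 [ 0.56296322 -0.16137318  0.11018415] [ 5.71792615  5.79393149 -0.74927102] [ 1.24020419 -0.87912802 -0.00359232]
(np.float64(-0.2866245226987311), 0.9707955718040466, (123, 229))
```

View pics/v3.png

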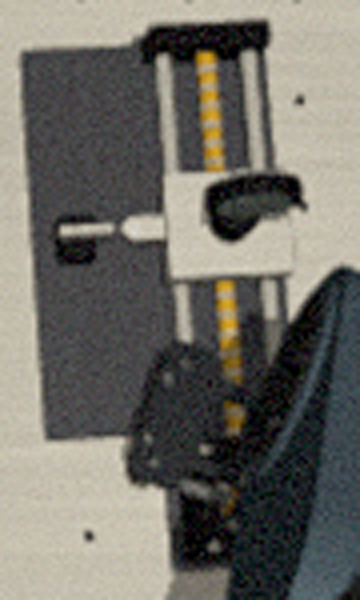

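The pointer is level with the blade: tip (123,229), blade end (113,229). I'll ease the side load with a slight extra anticlockwise turn, open, lift straight up and check.

```bash
python3 - <<'E'
from h import *
y=-.3375+.015
r.move_pose([.5636,-.1606,.110],quat(y));r.sleep(.2)
o=r.observe();print(o["force"],o["moment"])
r.set_gripper(1.0);o=r.observe();print(o["force"],o["width"])
p=o["position"];r.line_to([p[0],p[1],.20],v=.1)
o=r.observe();print(o["time"],o["force"]);print(gap())
w=r.get_image("wrist")[:,:,::-1];cv2.imwrite("pics/w4.png",cv2.convertScaleAbs(cv2.resize(w,(800,600)),alpha=1.4))
E
```

```text
[-4.12968172 -3.52687445  3.26637252] [-0.87131553  0.72701648 -0.03771345]
[-0.90074215 -0.14499397  0.86338829] 1.0037525993922762
11.2167 [-0.47189037  0.22169572 -0.55698591]
(np.float64(-0.2866245226987311), 0.9732031226158142, (123, 229))
```

View pics/w4.png

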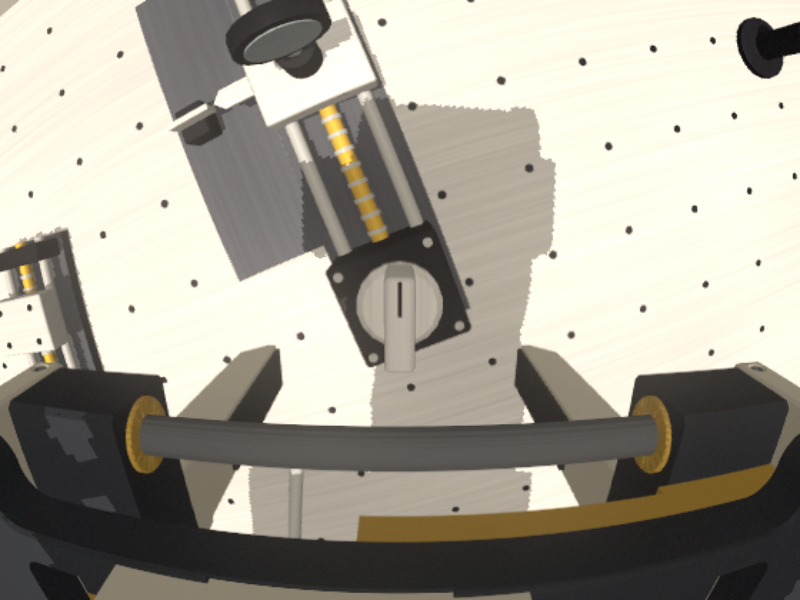

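The wrist view shows the bar (385–415, 265–370) still in line with the opened gripper, so the release did not turn the knob. The pointer tip (218,103) meets the blade end (213,103), and the short stage is untouched. Handing in.

```bash
python3 -c "
from workcell import r
r.close_job()"
```

```text
the job is handed in; nothing more can be done
```

The long stage's pointer is set level with the index blade, the knob is released, and the job is handed in. I gripped the knob once and turned it clockwise until the pointer was about 15 mm past the blade. I then turned it anticlockwise about 0.6 rad, let go and lifted clear.

**Last checks**
- **Position:** the top camera put the pointer 0.3 mm short of the blade, the same before and after letting go. The limit is 8 mm.
- **Release:** the wrist view showed the knob bar still in line with the opened gripper, so letting go did not turn it back.
- **Play:** I could not measure it directly. The return turn beyond the carriage's travel was about 0.2 rad, roughly the full 0.24 rad of play, and the last turn was anticlockwise.
- **Time and contact:** about 11 s of the 32 s were used. The tool reads no load, and I kept clear of the carriage and the short stage.

**What disagreed**
- **Blade distance:** the two cameras differed by about 1.5 mm on the starting distance to the blade (19.0 and 20.5 mm), well inside the tolerance.
- **Knob axis:** my first estimate was about 3 mm off. This put about 17 N of side load on the gripper during the first turn, so I moved the target to reduce it.

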